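# Seat the coffee jars and unscrew the big one

## Task

Two square jars of the same make, one large and one small, stand on the coffee counter: set each fully down, upright, into the holder that fits its size, with its lid still on. Then, with its holder keeping the large jar from turning, unscrew the large jar's tight lid anticlockwise, stop turning when its threads let go, and lift it just clear, a finger's breadth or so above the mouth. Finish there, still holding the lid level over the jar; leave the jars seated, the small jar shut, and the other crockery where it is.

Things in the scene. Friction and masses are not known exactly. Their poses are not given: they have to be found in the camera images.
- large_jar: The larger white ceramic jar, about 0.4 kg with lid: square body 60 x 60 mm, 76 mm high, then a round neck with its rim 102 mm above the underside; 110 mm high with its lid on. Origin: centre of the underside; x, y along the square's sides, z up. It can be carried by its closed lid. Standing free it turns along with the lid; in its holder it cannot turn.
- large_lid: The large jar's loose black screw lid, 0.04 kg: plain 24-sided cap, 54 mm across, 22 mm high. Origin: centre of its open lower edge, z up through the closed top. Screwed on, the lower edge lies about 88 mm above the jar's underside, 12 mm clear of the square body, so fingertips can pass below it. Grip it across the diameter.
- large_lid_top (a point): Centre of the large lid's top face, 22 mm above the lid's origin. Unscrewing: a sprung gasket makes it tight (up to about 1 N m; grip 40 N or more). Turned anticlockwise seen from above it is free after 35 to 60 degrees and the gasket pushes it up 2 mm with about 20 N; it then lifts straight off. Lugs meet the next ribs beyond 85 degrees; 70 is best.
- large_rim (a point): Centre of the large jar's mouth, at the rim of the neck, 102 mm above the jar's underside; the lid's origin (lower edge) must finally hang above this point.
- small_jar: The smaller jar of the same look, about 0.22 kg: square body 46 x 46 mm, 58 mm high, a slim neck, and a round black lid 42 mm across from 69 to 89 mm above the underside. Its lid is not to be opened and does not turn. Origin: centre of the underside; x and y along the sides of the square, z up. May be lifted by its lid.
- small_lid_top (a point): Centre of the top face of the small jar's lid, 89 mm above its underside.
- large_holder: Grey holder block fixed to the counter, 92 x 92 mm, 36 mm high, with one square well 64 x 64 mm for the large jar, chamfered 4 mm at the mouth; the well's floor is 8 mm above the counter. Origin: centre of the block's underside; x, y along the sides of the well, z up. The jar fits in any of four quarter turns; closing fingers on its lid may turn it a few degrees.
- small_holder: Grey holder block fixed to the counter, 78 x 78 mm, 36 mm high, with one square well 50 x 50 mm for the small jar, floor 8 mm above the counter, chamfered 4 mm at the mouth. Origin: centre of the block's underside; x and y along the sides of the well, z up.
- cup: Bystander: white mug, 72 mm across, 65 mm high, origin under its centre. Leave it alone.
- tumbler: Bystander: clear glass tumbler, 64 mm across, 100 mm high, origin under its centre. Leave it alone.
- saucers: Bystander: stack of three white saucers, 100 mm across, 24 mm high, near the robot, origin under its centre. Leave it alone.
Not all that is in view belongs to the job. What is shaped like the small_holder but orange, purple or red is not meant.

How it is judged:
By the outcome, as a careful person would: the job done as asked, in the order asked, and still so for the second after the job is handed in, while the arm keeps its last pose, push and grip.
It also fails if it takes over 58 s, if anything falls off the work surface, if the arm or the gripper's body presses on something with over 40 N, if the wrist force passes 120 N, or if a joint passes its speed limit or range.

## Robot

A 6-joint arm with a two-finger parallel gripper is mounted at the origin on the work surface. World frame = base frame: x ahead of the robot, y to its left, z up, the work surface at z = 0. Lengths are in m, angles in degrees, forces in N, time in s.
With the tool pointing down it reaches from about 0.375 to 0.9 m from the base axis. Payload 3.1 kg.
Tool frame: the origin (TCP) lies at the very end of the fingers, on their centre line; the grasp point (between the pads) lies 19 mm behind it; z points along the fingers, y is the direction in which the jaws open and shut (so a half turn about z gives the same grasp; the last joint's range is limited). The gripper opens to 87 mm and grips with 3 to 60 N. Pads are 19 mm wide; open, the fingers measure 117 mm over their backs; the gripper's body (75 mm by 190 mm) begins 51 mm behind the grasp point.
Start: joints at [58.413, 30.224, 82.088, -0, 67.689, -10.227], TCP at [0.228, 0.582, 0.223] pointing down, gripper open.
Joint ranges: [-176.69, 176.69], [-43.24, 126.21], [12.49, 139.97], [-82, 262], [0, 151.66], [-163.58, 163.58]. Speed limits (degrees/s): [159.86, 159.86, 180, 180, 180, 180].

## Interface

Orientations are given as a 3x3 rotation matrix whose columns are the frame's x, y, z axes.
In Python, from rig import read_state, capture, hand_in gives the robot as it stands. The module is installed in compiled form; this text tells all that it offers.
- The arm moves only by the tool send_rows, never from a script. Its argument "moves" is one flat list of numbers, 7 for each row, row after row: the turn, a rotation vector about the world's x, y, z in degrees, then the shift along the world's x, y, z in cm, then the gripper's target within -1 to 1 (fully open at 1, half-way at 0, shut at -1). In form: [rx, ry, rz, tx, ty, tz, hand, rx, ry, rz, tx, ty, tz, hand, ...]. A call has 1 to 20 rows; each row shifts and turns the commanded pose from where the row before left it; what a row does not reach is not made up. A row lasts 1/10 s, in which the tool goes at most 50 mm and 8.59 degrees, less where a joint would pass 70% of its speed; a pose out of reach is approached as far as the arm can. A call with a gripper value outside its range is refused whole. The fingers move at their own pace and stop on an object; the grip force is fixed at half the most. Time passes only in rows, so rows that do not move let the fingers close. It gives the time, the measured TCP pose, the force and the opening at its end, in the units of the state.
- read_state(): the state, without advancing time (a new reading comes with each control period).
- capture(name): name is "side" or "top"; returns a dict with "pixels" (420x560x3 uint8, red, green, blue), "vertical_fov" (degrees; the focal length in pixels is half the picture's height over the tangent of half this angle, whatever the lens; pixels are square), "cx", "cy" (the principal point, pixels), "dist" ([k1, k2, p1, p2, k3] as OpenCV has them; the pictures are not rectified), "rvec" (rotation vector, rad) and "tvec" (3), from world to camera coordinates, as OpenCV has them. Camera axes: x right, y down, z forward; pixel columns grow to the right and rows downward; lengths in m; the calibration is good to about 2 mm. A picture is of the moment at which its call begins. There is no depth.
- hand_in(): hands the job in, once; it reports no verdict.
The state is a dict: "time_s": time; "joint_positions": joint angles; "qvel": joint speeds; "tau": joint torques, N m; "position": TCP position; "tcp_rot": TCP orientation; "force": force on the tool from outside, world axes, zero at the start; "moment": the same for the moment, N m; "opening": opening from 0.0 (shut) to 1.0 (fully open).
Only numpy, scipy, OpenCV 4.12 (cv2) and the standard library are available. Lean on these libraries where they do the work, as an engineer would, in place of code of your own. Each camera call takes 0.05 s, during which the arm holds its last target.

## Working session

There is one attempt and no reset: what is moved stays moved. The work goes in short steps, Python scripts to look and compute and a tool call to move; the robot and the scene stay as the last step left them, time stands still between calls to the robot, and variables do not carry over. Pictures are saved under pics/ and viewed, and the job is handed in when it is done.

Besides the shell and the picture viewer there is one more tool, called after ">>>" by a JSON object that holds its "method" and its "body". send_rows: Moves the arm, as the interface text tells. Its arguments: {"type":"object","properties":{"moves":{"type":"array","items":{"type":"number"}}},"required":["moves"]}

```bash
mkdir -p pics; python3 - <<'E'
from rig import read_state, capture
import cv2,numpy as np,pickle
s=read_state(); print(s)
for n in("side","top"):
    c=capture(n); cv2.imwrite(f"pics/{n}0.png",c["pixels"][:,:,::-1]); pickle.dump(c,open(f"{n}0.pkl","wb"))
    print(n,{k:v for k,v in c.items() if k!="pixels"})
E
```

```text
{'time_s': 0.0, 'joint_positions': array([ 5.84143804e+01,  3.02786183e+01,  8.21555623e+01, -6.68481696e-04,
        6.76896060e+01, -1.02290559e+01]), 'qvel': array([ 0.0477113 , -0.06575987, -0.01307272,  0.05497609, -0.05737893,
        0.00699228]), 'tau': array([-8.89618491e-05, -4.40038633e+01, -1.76595211e+01,  6.31274306e-02,
        5.81693533e-02, -1.81903984e-04]), 'position': array([0.22721301, 0.58145519, 0.22157994]), 'tcp_rot': array([[-9.31333572e-01,  3.64165510e-01, -1.12240489e-03],
       [ 3.64167049e-01,  9.31331817e-01, -1.84607739e-03],
       [ 3.73053670e-04, -2.12805673e-03, -9.99997666e-01]]), 'force': array([-0.16059904,  0.73316604,  0.77649394]), 'moment': array([ 0.00068168, -0.01741831, -0.06549079]), 'opening': 0.9969405103098915}
side {'vertical_fov': 56.0676744936554, 'cx': 282.1074528648326, 'cy': 214.9687045462962, 'dist': array([-0.01717763,  0.        ,  0.        ,  0.        ,  0.        ]), 'rvec': array([ 2.01596941, -0.59232741,  0.37921643]), 'tvec': array([-0.5072703 ,  0.2700337 ,  0.68694919])}
top {'vertical_fov': 45.17671007192935, 'cx': 281.99400837787, 'cy': 206.37543037699356, 'dist': array([-0.14789413,  0.        ,  0.        ,  0.        ,  0.        ]), 'rvec': array([ 2.16207615, -2.10715408,  0.15528303]), 'tvec': array([0.00390165, 0.6512044 , 1.22359664])}
```

View pics/side0.png

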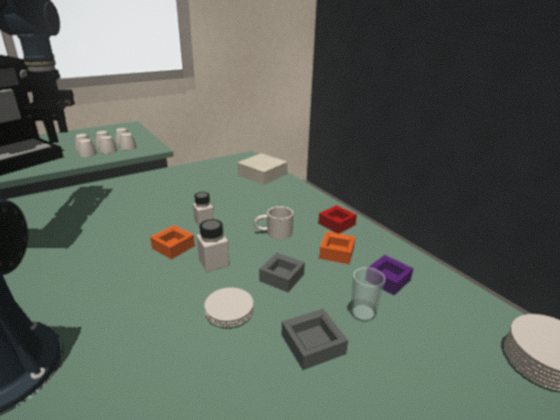

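View pics/top0.png

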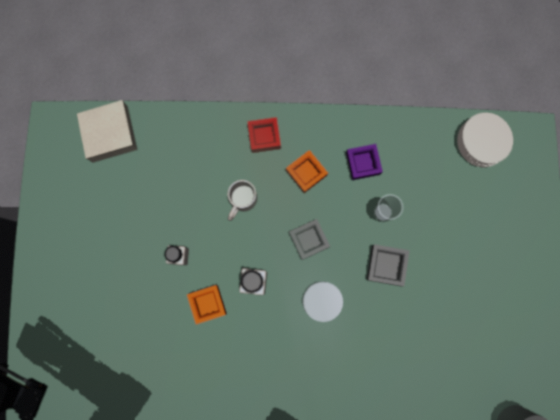

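Side view: the large jar is at (212,245), the small jar at (203,208). There are two grey blocks, at (282,271) and (314,337); the orange, red and purple ones are decoys. In the top view the grey blocks are at (310,239) and (388,265), and the larger one should be the large holder. I'll confirm that in an enlarged crop and measure both.

```bash
cat > h.py <<'E'
import cv2,numpy as np,pickle
def cam(c):
    h=c["pixels"].shape[0]; f=h/2/np.tan(np.radians(c["vertical_fov"]/2))
    return np.array([[f,0,c["cx"]],[0,f,c["cy"]],[0,0,1]]),c["dist"],cv2.Rodrigues(c["rvec"])[0],np.array(c["tvec"])
def plane(c,uv,z):
    K,d,R,t=cam(c); n=cv2.undistortPoints(np.array(uv,float).reshape(-1,1,2),K,d).reshape(-1,2)
    r=np.c_[n,np.ones(len(n))]@R; o=-R.T@t
    return o+r*((z-o[2])/r[:,2])[:,None]
def proj(c,P):
    K,d,R,t=cam(c); return cv2.projectPoints(np.array(P,float).reshape(-1,1,3),c["rvec"],t,K,d)[0].reshape(-1,2)
E
python3 - <<'E'
from h import *
c=pickle.load(open("top0.pkl","rb")); im=c["pixels"][:,:,::-1]
cv2.imwrite("pics/crop_top.png",cv2.resize(im[190:330,150:420],None,fx=2.9,fy=2.9,interpolation=cv2.INTER_CUBIC))
s=pickle.load(open("side0.pkl","rb"));ims=s["pixels"][:,:,::-1]
cv2.imwrite("pics/crop_side.png",cv2.resize(ims[180:370,150:400],None,fx=3,fy=3,interpolation=cv2.INTER_CUBIC))
for n,uv in dict(lj=(252,281),sj=(174,254),sh=(310,239),lh=(388,265),cup=(242,196),tum=(388,208),sau=(323,302)).items(): print(n,plane(c,uv,.05).round(3))
print(-cam(c)[2].T@cam(c)[3],-cam(s)[2].T@cam(s)[3])
hsv=cv2.cvtColor(im,cv2.COLOR_BGR2HSV)
for p in[(310,239),(296,239),(388,265),(372,265),(252,281),(262,290),(174,254),(184,262),(280,262)]: print(p,hsv[p[1],p[0]])
hs=cv2.cvtColor(ims,cv2.COLOR_BGR2HSV)
for p in[(211,229),(202,197),(212,255)]: print(p,hs[p[1],p[0]])
E
```

```text
lj [[0.462 0.09  0.05 ]]
sj [[0.523 0.289 0.05 ]]
sh [[ 0.57  -0.052  0.05 ]]
lh [[ 0.509 -0.248  0.05 ]]
cup [[0.675 0.123 0.05 ]]
tum [[ 0.654 -0.248  0.05 ]]
sau [[ 0.415 -0.087  0.05 ]]
[0.45247245 0.00378583 1.31016239] [ 0.15299184 -0.66362318  0.58166857]
(310, 239) [ 70   7 116]
(296, 239) [ 72  12 109]
(388, 265) [ 30   2 118]
(372, 265) [ 30   2 115]
(252, 281) [  0   0 115]
(262, 290) [105   6 181]
(174, 254) [150   2 104]
(184, 262) [11 24 85]
(280, 262) [ 74  49 125]
(211, 229) [35 21 72]
(202, 197) [38 13 76]
(212, 255) [ 19  34 129]
```

View pics/crop_top.png

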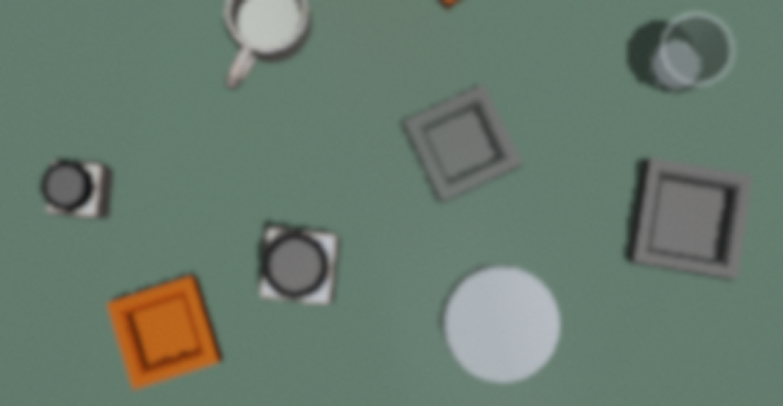

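View pics/crop_side.png

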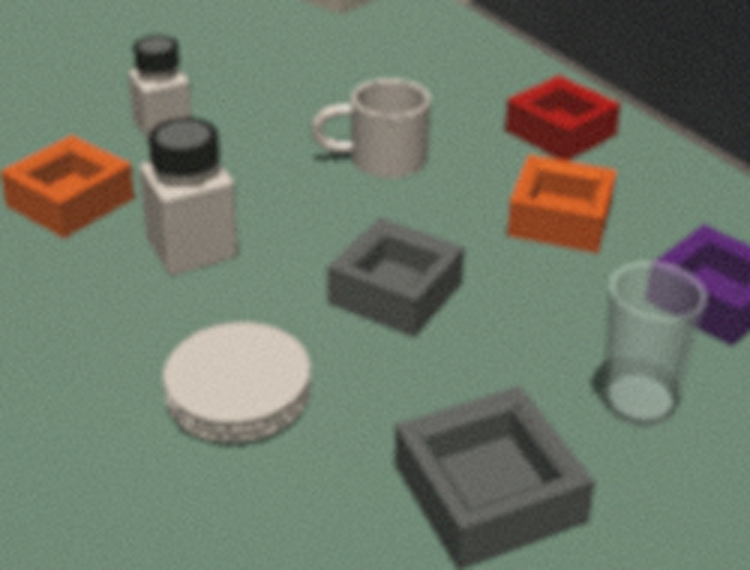

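The crop shows two grey blocks. The one at top (388,265) is visibly larger, with a wide well, so it is the large holder. The one at (310,239) is the small holder: it's grey, and the orange, red and purple blocks are excluded. Next I'll measure all four targets.

```bash
cat > meas.py <<'E'
from h import *
def comp(mask,seed,r):
    m=np.zeros_like(mask);x,y=seed;m[max(0,y-r):y+r,x-r:x+r]=mask[max(0,y-r):y+r,x-r:x+r]
    n,l,st,_=cv2.connectedComponentsWithStats(m.astype(np.uint8),connectivity=4)
    k=1+np.argmax(st[1:,4]); return l==k
def grow(c):
    im=c["pixels"][:,:,::-1].copy(); 
    return cv2.cvtColor(im,cv2.COLOR_BGR2HSV).astype(int)
E
python3 - <<'E'
from meas import *
c=pickle.load(open("top0.pkl","rb")); h=grow(c)
out=c["pixels"][:,:,::-1].copy()
def rect(mask,z,name):
    cn=max(cv2.findContours(mask.astype(np.uint8),0,1)[0],key=cv2.contourArea)
    P=plane(c,cv2.convexHull(cn).reshape(-1,2),z)[:,:2]
    r=cv2.minAreaRect((P*1000).astype(np.float32)); print(name,np.round(r[0],1),np.round(r[1],1),round(r[2],1)); return r
for n,s,rr in(("SH",(310,239),28),("LH",(388,265),28)):
    for v in(70,80,90):
        m=comp((h[:,:,1]<25)&(h[:,:,2]>v),s,rr); rect(m,.036,n+str(v)); 
    out[m]=(0,0,255)
for n,s,rr,z in(("LJ",(252,281),22,.11),("SJ",(174,254),18,.089)):
    for lo in(70,80,90):
        m=comp((h[:,:,2]>lo)&(h[:,:,2]<140)&(h[:,:,1]<20),s,14 if n=="LJ" else 10)
        cn=max(cv2.findContours(m.astype(np.uint8),0,1)[0],key=cv2.contourArea)
        (ce,rad)=cv2.minEnclosingCircle(plane(c,cn.reshape(-1,2),z)[:,:2].astype(np.float32)*1000)
        M=cv2.moments(m.astype(np.uint8),True);uv=(M["m10"]/M["m00"],M["m01"]/M["m00"])
        print(n,lo,np.round(ce,1),round(rad,1),plane(c,uv,z).round(4),np.round(uv,1))
    out[m]=(255,0,0)
cv2.imwrite("pics/mask0.png",cv2.resize(out[190:330,150:420],None,fx=2.9,fy=2.9,interpolation=cv2.INTER_NEAREST))
E
```

```text
SH70 [571.9 -49.7] [78.2 78.3] 26.3
SH80 [571.9 -49.7] [78.2 78.3] 26.3
SH90 [571.9 -49.7] [78.2 78.3] 26.3
LH70 [ 510.5 -252.1] [93.  92.3] 81.6
LH80 [ 510.3 -252.6] [91.7 92.5] 81.2
LH90 [ 510.2 -253. ] [90.9 92.5] 81.2
LJ 70 [461.2  87.5] 21.7 [[0.4612 0.0874 0.11  ]] [251.4 281.1]
LJ 80 [461.5  87.4] 20.5 [[0.4614 0.0874 0.11  ]] [251.4 281. ]
LJ 90 [461.4  87.6] 19.7 [[0.4614 0.0874 0.11  ]] [251.4 281. ]
SJ 70 [521.6 285.6] 15.6 [[0.5216 0.2855 0.089 ]] [171.9 253.6]
SJ 80 [522.1 285.6] 14.7 [[0.5219 0.2855 0.089 ]] [171.9 253.5]
SJ 90 [521.9 285.3] 13.7 [[0.5218 0.2852 0.089 ]] [172.  253.6]
```

View pics/mask0.png

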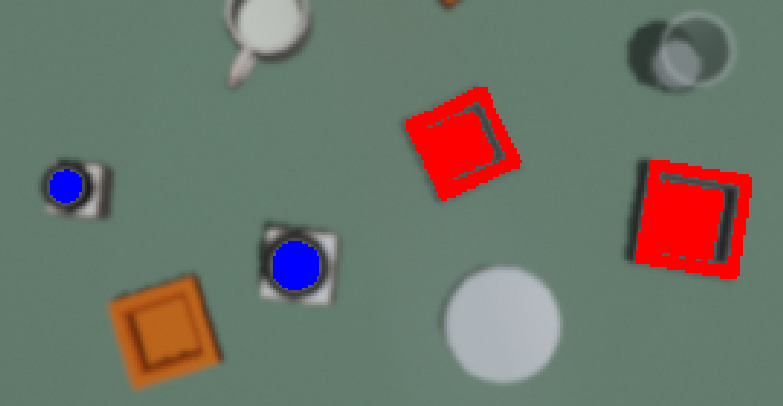

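```bash
python3 - <<'E'
from meas import *
c=pickle.load(open("top0.pkl","rb")); h=grow(c); s=pickle.load(open("side0.pkl","rb"))
for n,sd,r,z in(("LJ",(252,281),20,.076),("SJ",(177,255),16,.058)):
  for v in(130,145,160):
    m=np.zeros(h.shape[:2],bool);x,y=sd
    m[y-r:y+r,x-r:x+r]=((h[:,:,2]>v)&(h[:,:,1]<30))[y-r:y+r,x-r:x+r]
    p=np.argwhere(m)[:,::-1].astype(float)
    P=plane(c,p,z)[:,:2]*1000; R=cv2.minAreaRect(P.astype(np.float32)); print(n,v,len(p),np.round(R[0],1),np.round(R[1],1),round(R[2],1))
# side: reproject estimates to check
for P in([.4614,.0874,.11],[.5218,.2855,.089],[.5719,-.0497,.036],[.5103,-.2525,.036]): print(proj(s,P).round(1))
im=s["pixels"][:,:,::-1].copy()
im=cv2.resize(im,None,fx=3,fy=3,interpolation=cv2.INTER_CUBIC)
def sq(cx,cy,a,yaw,z,col):
    t=np.radians(yaw+45+90*np.arange(4)); q=proj(s,np.c_[cx+a/2**.5*np.cos(t),cy+a/2**.5*np.sin(t),np.full(4,z)])
    cv2.polylines(im,[np.round((q+.5)*3-.5).astype(int)],True,col,1)
def ci(cx,cy,r,z):
    t=np.linspace(0,6.28,40);q=proj(s,np.c_[cx+r*np.cos(t),cy+r*np.sin(t),np.full(40,z)])
    cv2.polylines(im,[np.round((q+.5)*3-.5).astype(int)],True,(0,0,255),1)
sq(.5719,-.0497,.078,26.3,.036,(0,0,255));sq(.5103,-.2525,.092,81.4,.036,(0,0,255)); ci(.4614,.0874,.027,.11); ci(.5218,.2855,.021,.089)
cv2.imwrite("pics/side_chk.png",im[180*3:370*3,150*3:400*3])
E
```

```text
LJ 130 132 [460.2  87.8] [59.1 60. ] 84.6
LJ 145 88 [460.2  87.3] [56.3 57.4] 85.4
LJ 160 56 [461.4  87.9] [54.2 54.8] 85.0
SJ 130 61 [513.5 276.1] [32.3 58.2] 47.0
SJ 145 35 [520.5 269.4] [10.4 41. ] 85.3
SJ 160 21 [520.4 268.3] [ 7.5 40.5] 85.3
[[210.2 224.1]]
[[200.9 194.3]]
[[281.1 264.6]]
[[313.2 329.8]]
```

View pics/side_chk.png

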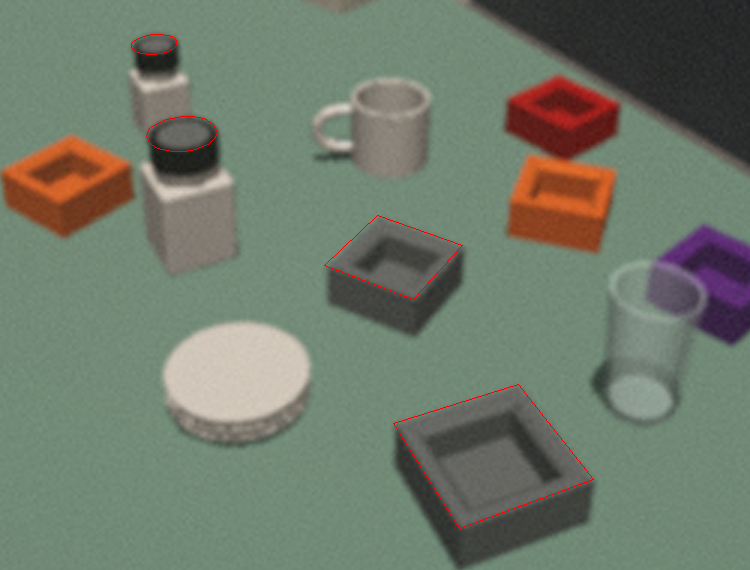

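Both views agree to about 1–2 mm. Sizes check out: the holders measure 78 and 92 mm. Yaws are about −5° for the jars, 26.3° for the small holder and −8.6° for the large one. Next I move above the small jar.

>>> {"method": "send_rows", "body": {"moves": [0, 0, -3.6, 2.45, -2.5, 0, 1, 0, 0, -3.6, 2.45, -2.5, 0, 1, 0, 0, -3.6, 2.45, -2.5, 0, 1, 0, 0, -3.6, 2.45, -2.5, 0, 1, 0, 0, -3.6, 2.45, -2.5, 0, 1, 0, 0, -3.6, 2.45, -2.5, 0, 1, 0, 0, -3.6, 2.45, -2.5, 0, 1, 0, 0, -3.6, 2.45, -2.5, 0, 1, 0, 0, -3.6, 2.45, -2.5, 0, 1, 0, 0, -3.6, 2.45, -2.5, 0, 1, 0, 0, -3.6, 2.45, -2.5, 0, 1, 0, 0, -3.6, 2.45, -2.2, 0, 1, 0, 0, 0, 0, 0, -3, 1, 0, 0, 0, 0, 0, -2, 1, 0, 0, 0, 0, 0, 0, 1, 0, 0, 0, 0, 0, 0, 1]}}

```text
time_s: 1.7
position: [0.5214, 0.2851, 0.1723]
tcp_rot: [[-0.43, 0.903, -0.001], [0.903, 0.43, -0.0], [0.0, -0.001, -1.0]]
force: [0.5, -0.3, 0.1]
opening: 1.002
```

>>> {"method": "send_rows", "body": {"moves": [0, 0, 0, 0, 0, -2, 1, 0, 0, 0, 0, 0, -2, 1, 0, 0, 0, 0, 0, -2, 1, 0, 0, 0, 0, 0, -2, 1, 0, 0, 0, 0, 0, -1.5, 1, 0, 0, 0, 0, 0, -1, 1, 0, 0, 0, 0, 0, -0.3, 1, 0, 0, 0, 0, 0, 0, 1, 0, 0, 0, 0, 0, 0, 1]}}

```text
time_s: 2.6
position: [0.5223, 0.2854, 0.0655]
tcp_rot: [[-0.43, 0.903, 0.002], [0.903, 0.43, 0.001], [-0.0, 0.002, -1.0]]
force: [-0.6, 0.1, 0.6]
opening: 1.0
```

```bash
python3 - <<'E'
from rig import *
from h import *
c=capture("side");s=read_state();print(s["position"],s["time_s"])
im=c["pixels"][:,:,::-1]; cv2.imwrite("pics/s1.png",cv2.resize(im[130:270,120:300],None,fx=4,fy=4,interpolation=cv2.INTER_CUBIC))
E
```

```text
[0.522303   0.28538685 0.06554355] 2.65
```

View pics/s1.png

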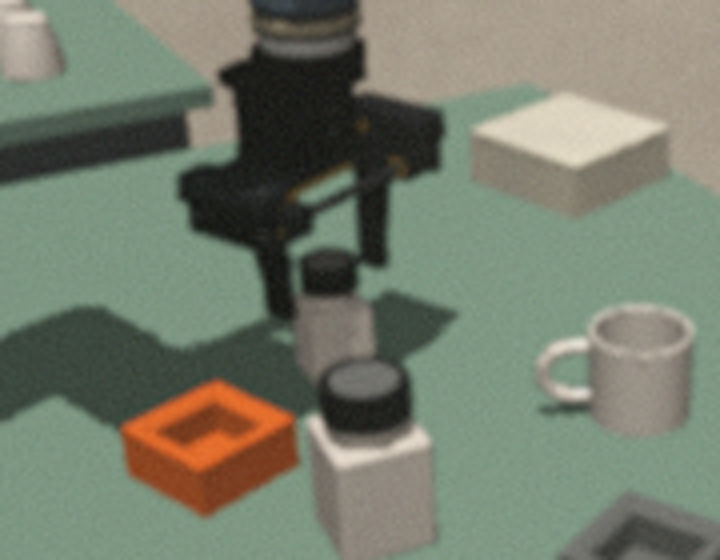

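The small lid sits midway between the two fingertips at crop (275,310) and (375,260). Closing now.

>>> {"method": "send_rows", "body": {"moves": [0, 0, 0, 0, 0, 0, -1, 0, 0, 0, 0, 0, 0, -1, 0, 0, 0, 0, 0, 0, -1, 0, 0, 0, 0, 0, 0, -1, 0, 0, 0, 0, 0, 0, -1, 0, 0, 0, 0, 0, 0, -1, 0, 0, 0, 0, 0, 0, -1, 0, 0, 0, 0, 0, 0, -1]}}

```text
time_s: 3.45
position: [0.5218, 0.2852, 0.0645]
tcp_rot: [[-0.43, 0.903, 0.0], [0.903, 0.43, 0.0], [0.0, 0.0, -1.0]]
force: [0.4, 1.0, 0.3]
opening: 0.472
```

>>> {"method": "send_rows", "body": {"moves": [0, 0, 0, 0, 0, 1, -1, 0, 0, 0, 0, 0, 2, -1, 0, 0, 0, 0, 0, 2.5, -1, 0, 0, 0, 0, 0, 2.5, -1, 0, 0, 0, 0, 0, 2.5, -1, 0, 0, 0, 0, 0, 1.5, -1, 0, 0, 2, 0.3, -2, 0, -1, 0, 0, 3, 0.4, -2.5, 0, -1, 0, 0, 3, 0.4, -2.5, 0, -1, 0, 0, 3, 0.4, -2.5, 0, -1, 0, 0, 3, 0.4, -2.5, 0, -1, 0, 0, 3, 0.4, -2.5, 0, -1, 0, 0, 3, 0.4, -2.5, 0, -1, 0, 0, 3, 0.4, -2.5, 0, -1, 0, 0, 3, 0.4, -2.5, 0, -1, 0, 0, 3, 0.4, -2.5, 0, -1, 0, 0, 2, 0.4, -2.5, 0, -1, 0, 0, 0, 0.4, -2.5, 0, -1, 0, 0, 0, 0.3, -2.5, 0, -1, 0, 0, 0, 0, -1.5, 0, -1]}}

```text
time_s: 5.45
position: [0.5716, -0.0517, 0.1847]
tcp_rot: [[-0.833, 0.554, 0.0], [0.554, 0.833, -0.0], [-0.0, -0.0, -1.0]]
force: [0.1, 0.4, -3.1]
opening: 0.474
```

>>> {"method": "send_rows", "body": {"moves": [0, 0, 0, 0, 0, -2, -1, 0, 0, 0, 0, 0, -2, -1, 0, 0, 0, 0, 0, -0.5, -1, 0, 0, 0, 0, 0, 0, -1, 0, 0, 0, 0, 0, 0, -1, 0, 0, 0, 0, 0, 0, -1]}}

```text
time_s: 6.05
position: [0.5724, -0.0499, 0.1406]
tcp_rot: [[-0.834, 0.552, 0.002], [0.552, 0.834, -0.001], [-0.002, 0.001, -1.0]]
force: [0.9, 0.3, -2.9]
opening: 0.472
```

```bash
python3 - <<'E'
from rig import *
from h import *
for n in("top","side"):
    c=capture(n);pickle.dump(c,open(n+"1.pkl","wb"));im=c["pixels"][:,:,::-1]
    b=im[170:310,200:400] if n=="top" else im[160:300,190:380]
    cv2.imwrite(f"pics/{n}1.png",cv2.resize(b,None,fx=4,fy=4,interpolation=cv2.INTER_CUBIC))
s=read_state();print(s["position"],s["time_s"],s["force"],s["opening"],s["tcp_rot"])
E
```

```text
[ 0.57220648 -0.04991204  0.1404965 ] 6.15 [ 0.04058293 -0.23179968 -2.92187363] 0.47664030820161085 [[-8.33501536e-01  5.52514328e-01  1.76283275e-03]
 [ 5.52514367e-01  8.33503218e-01 -5.08905079e-04]
 [-1.75050412e-03  5.49817256e-04 -9.99998317e-01]]
```

View pics/side1.png

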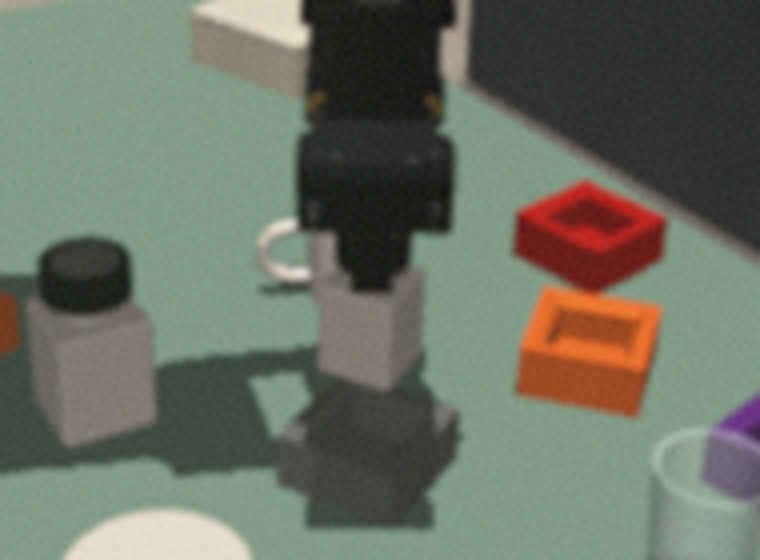

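View pics/top1.png

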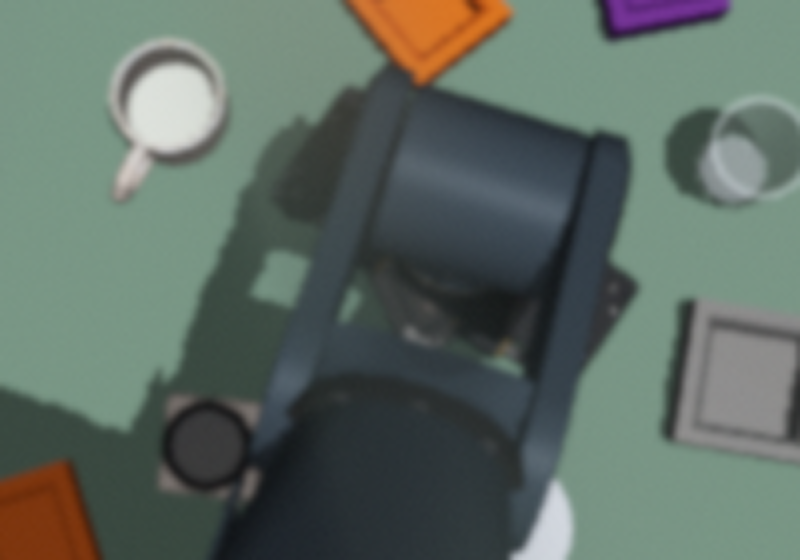

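```bash
python3 - <<'E'
from h import *
s=pickle.load(open("side1.pkl","rb"));im=cv2.resize(s["pixels"][160:300,190:380,::-1],None,fx=4,fy=4,interpolation=cv2.INTER_CUBIC)
def sq(cx,cy,a,yaw,z,col):
    t=np.radians(yaw+45+90*np.arange(4)); q=proj(s,np.c_[cx+a/2**.5*np.cos(t),cy+a/2**.5*np.sin(t),np.full(4,z)])
    cv2.polylines(im,[np.round((q-[190,160]+.5)*4-.5).astype(int)],True,col,1)
for z in(.076,.134): sq(.5722,-.0499,.046,26.3,z,(0,0,255))
sq(.5719,-.0497,.078,26.3,.036,(0,255,255));sq(.5719,-.0497,.05,26.3,.036,(0,255,255))
cv2.imwrite("pics/side1o.png",cv2.resize(im[220:540,240:500],None,fx=2,fy=1.85))
E
```

```text
(no output)
```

View pics/side1o.png

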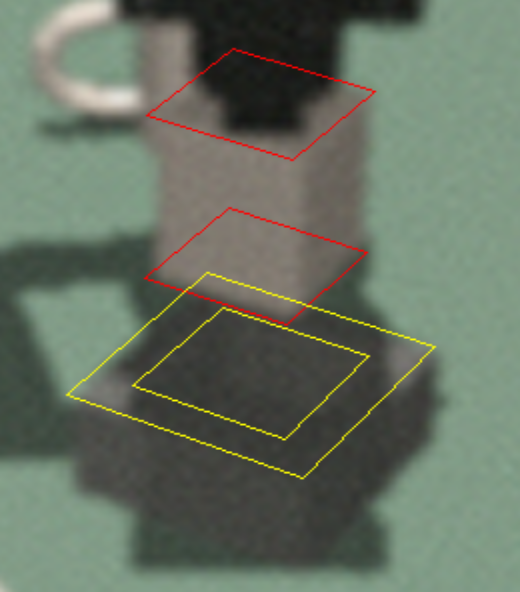

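```bash
python3 - <<'E'
from meas import *
s=pickle.load(open("side1.pkl","rb"));h=grow(s)
b=s["pixels"][225:265,265:305].astype(int)
rb=cv2.GaussianBlur(s["pixels"],(3,3),0).astype(int)
m=(rb[:,:,0]-rb[:,:,1]>4)&(rb[:,:,0]>85)
m[:,:268]=0;m[:,300:]=0;m[:230]=0;m[262:]=0
for y in range(232,262): print(y,''.join('#' if v else '.' for v in m[y,262:304]))
# bottom boundary per column, subpixel by red channel gradient
R=rb[:,:,0].astype(float)
for x in range(270,298):
    col=R[240:264,x]; g=np.diff(col); k=np.argmin(g); print(x,240+k+.5,round(g[k],1),end=' | ')
E
```

```text
232 .......########............#####..........
233 .......#########............####..........
234 ........###################..###..........
235 .........#######################..........
236 .........######################...........
237 .........######################...........
238 .........#######################..........
239 .........######################...........
240 .........######################...........
241 .........##################.####..........
242 .........#######################..........
243 .........######################...........
244 .........######################...........
245 .........#######################..........
246 .........#####################.#..........
247 .........#####################............
248 ........#######################...........
249 .........#####################............
250 .........###################..............
251 .........###################..............
252 ...........################...............
253 .............#############................
254 ...............###########................
255 ..................########................
256 ....................######................
257 ..........................................
258 ..........................................
259 ..........................................
260 ..........................................
261 ..........................................
270 252.5 -18.0 | 271 252.5 -21.0 | 272 252.5 -20.0 | 273 253.5 -21.0 | 274 253.5 -22.0 | 275 253.5 -22.0 | 276 254.5 -21.0 | 277 254.5 -21.0 | 278 254.5 -19.0 | 279 255.5 -20.0 | 280 255.5 -21.0 | 281 255.5 -19.0 | 282 256.5 -19.0 | 283 256.5 -20.0 | 284 256.5 -19.0 | 285 256.5 -19.0 | 286 256.5 -20.0 | 287 256.5 -17.0 | 288 256.5 -13.0 | 289 255.5 -11.0 | 290 253.5 -10.0 | 291 252.5 -10.0 | 292 250.5 -10.0 | 293 249.5 -11.0 | 294 248.5 -10.0 | 295 247.5 -11.0 | 296 255.5 -16.0 | 297 256.5 -15.0 |
```

```bash
python3 - <<'E'
from h import *
s=pickle.load(open("side1.pkl","rb"))
L=np.array([(271,252.5),(274,253.5),(277,254.5),(280,255.5),(283,256.5)]);Rr=np.array([(289,255.3),(290,253.7),(291,252.3),(292,250.8),(293,249.6),(294,248.5),(295,247.5)])
for e in(L,Rr):
    P=plane(s,e,.076)[:,:2]; v=cv2.fitLine((P*1000).astype(np.float32),2,0,.01,.01).ravel(); print(np.degrees(np.arctan2(v[1],v[0])),v[2:])
E
```

```text
-62.069202 [554.24255 -58.20044]
32.328342 [590.60406 -64.74535]
```

The jar hangs over the small holder, turned about 2–3° too far anticlockwise. I'll correct the yaw and lower it, watching the force.

>>> {"method": "send_rows", "body": {"moves": [0, 0, -2.5, 0, 0, -1, -1, 0, 0, 0, 0, 0, -1.5, -1, 0, 0, 0, 0, 0, -1, -1, 0, 0, 0, 0, 0, -0.5, -1, 0, 0, 0, 0, 0, -0.5, -1, 0, 0, 0, 0, 0, -0.5, -1, 0, 0, 0, 0, 0, 0, -1]}}

```text
time_s: 6.85
position: [0.5713, -0.0499, 0.0891]
tcp_rot: [[-0.808, 0.589, -0.001], [0.589, 0.808, 0.0], [0.001, -0.0, -1.0]]
force: [0.1, 0.1, -3.1]
opening: 0.474
```

>>> {"method": "send_rows", "body": {"moves": [0, 0, 0, 0, 0, -0.4, -1, 0, 0, 0, 0, 0, -0.4, -1, 0, 0, 0, 0, 0, -0.4, -1, 0, 0, 0, 0, 0, -0.2, -1, 0, 0, 0, 0, 0, -0.1, -1, 0, 0, 0, 0, 0, -0.1, -1, 0, 0, 0, 0, 0, 0, -1]}}

```text
time_s: 7.55
position: [0.5716, -0.0499, 0.0735]
tcp_rot: [[-0.808, 0.589, -0.0], [0.589, 0.808, 0.0], [0.0, -0.0, -1.0]]
force: [-0.5, 0.6, -3.9]
opening: 0.475
```

>>> {"method": "send_rows", "body": {"moves": [0, 0, 0, 0, 0, -0.1, -1, 0, 0, 0, 0, 0, -0.1, -1, 0, 0, 0, 0, 0, 0, -1]}}

```text
time_s: 7.85
position: [0.5721, -0.05, 0.0724]
tcp_rot: [[-0.809, 0.588, 0.001], [0.588, 0.809, -0.0], [-0.001, 0.0, -1.0]]
force: [0.0, 0.9, 4.0]
opening: 0.474
```

The jar touched down at the expected height (TCP 0.0724). I'll release it and rise.

>>> {"method": "send_rows", "body": {"moves": [0, 0, 0, 0, 0, 0, 0.3, 0, 0, 0, 0, 0, 0, 0.6, 0, 0, 0, 0, 0, 0, 1, 0, 0, 0, 0, 0, 0, 1, 0, 0, 0, 0, 0, 0, 1, 0, 0, 0, 0, 0, 0, 1, 0, 0, 0, 0, 0, 1, 1, 0, 0, 0, 0, 0, 2, 1, 0, 0, 0, 0, 0, 2, 1, 0, 0, 0, 0, 0, 2, 1, 0, 0, 0, 0, 0, 2, 1, 0, 0, 0, 0, 0, 2, 1, 0, 0, 0, 0, 0, 1, 1]}}

```text
time_s: 9.15
position: [0.5726, -0.0502, 0.1941]
tcp_rot: [[-0.808, 0.589, 0.004], [0.589, 0.808, -0.001], [-0.004, 0.001, -1.0]]
force: [0.2, 0.1, -0.3]
opening: 1.002
```

>>> {"method": "send_rows", "body": {"moves": [0, 0, -7.4, -0.9, 1.15, 0, 1, 0, 0, -7.4, -0.9, 1.15, 0, 1, 0, 0, -7.4, -0.9, 1.15, 0, 1, 0, 0, -7.4, -0.9, 1.15, 0, 1, 0, 0, -7.4, -0.9, 1.15, 0, 1, 0, 0, -7.4, -0.9, 1.15, 0, 1, 0, 0, -7.4, -0.9, 1.15, 0, 1, 0, 0, -7.4, -0.9, 1.15, 0, 1, 0, 0, -7.4, -0.9, 1.15, 0, 1, 0, 0, -7.4, -1, 1.15, 0, 1, 0, 0, -7.4, -1, 1.15, 0, 1, 0, 0, -7.4, -1, 1.15, 0, 1, 0, 0, 0, 0, 0, -2, 1, 0, 0, 0, 0, 0, -2, 1, 0, 0, 0, 0, 0, 0, 1, 0, 0, 0, 0, 0, 0, 1]}}

```text
time_s: 10.75
position: [0.4605, 0.088, 0.1516]
tcp_rot: [[0.572, 0.821, -0.001], [0.821, -0.572, 0.0], [-0.0, -0.001, -1.0]]
force: [-0.1, 0.2, -1.1]
opening: 1.001
```

```bash
python3 - <<'E'
from rig import *
from h import *
c=capture("side");pickle.dump(c,open("side2.pkl","wb"));im=c["pixels"][:,:,::-1]
cv2.imwrite(f"pics/side2.png",cv2.resize(im[170:320,180:380],None,fx=4,fy=4,interpolation=cv2.INTER_CUBIC))
s=read_state();print(s["position"],s["joint_positions"],np.degrees(np.arctan2(s["tcp_rot"][1,1],s["tcp_rot"][0,1])))
E
```

```text
[0.46102358 0.08799299 0.1520623 ] [-2.87403464e+00  2.48184815e+01  1.08122019e+02 -4.65668264e-04
  4.70215125e+01  3.19907733e+01] -34.86449619459888
```

View pics/side2.png

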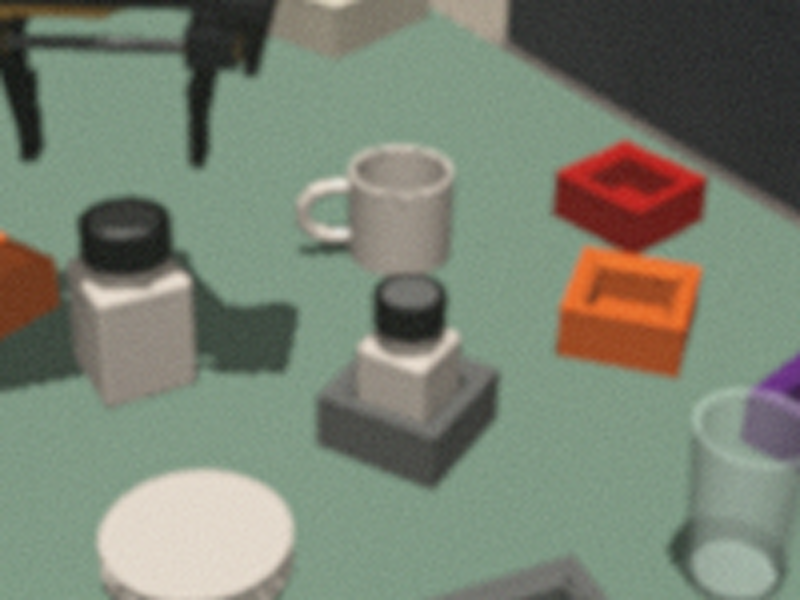

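The small jar is seated upright in the grey small holder at crop (410,370). I descend on the large lid.

>>> {"method": "send_rows", "body": {"moves": [0, 0, 0, 0, 0, -2, 1, 0, 0, 0, 0, 0, -2, 1, 0, 0, 0, 0, 0, -1.5, 1, 0, 0, 0, 0, 0, -1.3, 1, 0, 0, 0, 0, 0, -0.3, 1, 0, 0, 0, 0, 0, 0, 1, 0, 0, 0, 0, 0, 0, 1]}}

```text
time_s: 11.5
position: [0.4614, 0.088, 0.0814]
tcp_rot: [[0.572, 0.821, 0.002], [0.821, -0.572, -0.0], [0.001, 0.002, -1.0]]
force: [-0.2, 0.1, 0.1]
opening: 0.998
```

```bash
python3 - <<'E'
from rig import *
from h import *
c=capture("side");im=c["pixels"][:,:,::-1]
cv2.imwrite(f"pics/side3.png",cv2.resize(im[170:290,150:290],None,fx=5,fy=5,interpolation=cv2.INTER_CUBIC))
E
```

```text
(no output)
```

View pics/side3.png

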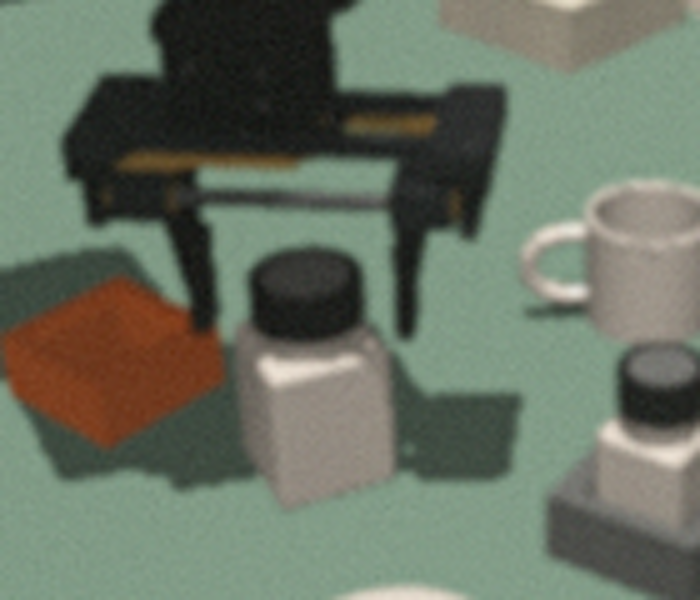

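The lid at crop (305,290) lies between the fingertips at (203,330) and (407,335). I close on it and lift.

>>> {"method": "send_rows", "body": {"moves": [0, 0, 0, 0, 0, 0, -1, 0, 0, 0, 0, 0, 0, -1, 0, 0, 0, 0, 0, 0, -1, 0, 0, 0, 0, 0, 0, -1, 0, 0, 0, 0, 0, 0, -1, 0, 0, 0, 0, 0, 0, -1, 0, 0, 0, 0, 0, 0, -1, 0, 0, 0, 0, 0, 0, -1]}}

```text
time_s: 12.35
position: [0.4613, 0.0879, 0.0807]
tcp_rot: [[0.572, 0.821, 0.001], [0.821, -0.572, -0.0], [0.001, 0.001, -1.0]]
force: [1.9, -0.7, 1.1]
opening: 0.61
```

>>> {"method": "send_rows", "body": {"moves": [0, 0, 0, 0, 0, 1, -1, 0, 0, 0, 0, 0, 2, -1, 0, 0, 0, 0, 0, 2.5, -1, 0, 0, 0, 0, 0, 2.5, -1, 0, 0, 0, 0, 0, 2, -1, 0, 0, 0, 0, 0, 1, -1, 0, 0, 0, 0, 0, 0, -1]}}

```text
time_s: 13.05
position: [0.4607, 0.0882, 0.1916]
tcp_rot: [[0.571, 0.821, 0.002], [0.821, -0.571, 0.0], [0.001, 0.001, -1.0]]
force: [-0.6, 0.0, -4.0]
opening: 0.613
```

>>> {"method": "send_rows", "body": {"moves": [0, 0, 0, 0.3, -1.5, 0, -1, 0, 0, -0.3, 0.36, -2.6, 0, -1, 0, 0, -0.3, 0.36, -2.6, 0, -1, 0, 0, -0.3, 0.36, -2.6, 0, -1, 0, 0, -0.3, 0.36, -2.6, 0, -1, 0, 0, -0.3, 0.36, -2.6, 0, -1, 0, 0, -0.3, 0.36, -2.6, 0, -1, 0, 0, -0.3, 0.36, -2.6, 0, -1, 0, 0, -0.3, 0.36, -2.6, 0, -1, 0, 0, -0.3, 0.36, -2.6, 0, -1, 0, 0, -0.3, 0.36, -2.6, 0, -1, 0, 0, -0.3, 0.36, -2.6, 0, -1, 0, 0, -0.3, 0.36, -2.6, 0, -1, 0, 0, 0, 0.33, -1.35, 0, -1, 0, 0, 0, 0, 0, -2, -1, 0, 0, 0, 0, 0, -1.5, -1, 0, 0, 0, 0, 0, 0, -1, 0, 0, 0, 0, 0, 0, -1, 0, 0, 0, 0, 0, 0, -1]}}

```text
time_s: 14.95
position: [0.5105, -0.2523, 0.156]
tcp_rot: [[0.622, 0.783, 0.001], [0.783, -0.622, -0.0], [0.0, 0.001, -1.0]]
force: [-0.8, -0.2, -3.5]
opening: 0.614
```

```bash
python3 - <<'E'
from rig import *
from meas import *
c=capture("side");pickle.dump(c,open("side4.pkl","wb"));im=c["pixels"][:,:,::-1]
s=read_state();p=s["position"];print(p,np.degrees(np.arctan2(s["tcp_rot"][1,1],s["tcp_rot"][0,1])),s["joint_positions"].round(1))
X,Y=250,230
im=cv2.resize(im[230:370,250:390],None,fx=5,fy=5,interpolation=cv2.INTER_CUBIC)
def sq(cx,cy,a,yaw,z,col):
    t=np.radians(yaw+45+90*np.arange(4)); q=proj(c,np.c_[cx+a/2**.5*np.cos(t),cy+a/2**.5*np.sin(t),np.full(4,z)]);print(q.round(1).tolist())
    cv2.polylines(im,[np.round((q-[X,Y]+.5)*5-.5).astype(int)],True,col,1)
sq(p[0],p[1],.06,-8.6,p[2]-.0807,(0,0,255));sq(.5103,-.2525,.092,-8.6,.036,(0,255,255))
cv2.imwrite("pics/side4.png",im)
E
```

```text
[ 0.51062398 -0.25244192  0.15625691] -38.435815705070596 [-37.5  30.9  93.9   0.   55.1   0.9]
[[320.8, 299.4], [292.7, 308.0], [307.9, 329.9], [337.4, 320.0]]
[[322.2, 307.5], [280.6, 320.7], [302.8, 355.6], [347.4, 339.4]]
```

View pics/side4.png

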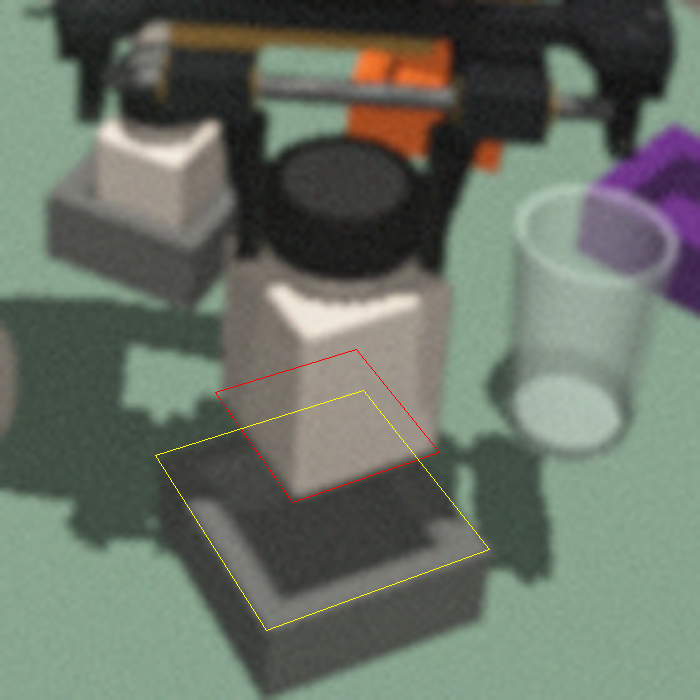

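```bash
python3 - <<'E'
from h import *
c=pickle.load(open("side4.pkl","rb"))
R=cv2.GaussianBlur(c["pixels"],(3,3),0)[:,:,0].astype(float)
pts=[]
for x in range(313,334):
    col=R[310:335,x]; g=np.diff(col); k=np.argmin(g); 
    w=-np.clip(g[max(0,k-2):k+3],None,0); pts.append((x,310+(w*np.arange(max(0,k-2),max(0,k-2)+len(w))).sum()/w.sum()+.5))
pts=np.array(pts);print(pts.round(1).tolist())
for P in(pts,):
    Q=plane(c,P,.0755)[:,:2]*1000; v=cv2.fitLine(Q.astype(np.float32),cv2.DIST_HUBER,0,.01,.01).ravel();print(np.degrees(np.arctan2(v[1],v[0])))
# holder front-right top edge
pts=[]
for x in range(310,340):
    col=R[335:360,x]; g=np.diff(col); k=np.argmin(g); w=-np.clip(g[max(0,k-2):k+3],None,0); pts.append((x,335+(w*np.arange(max(0,k-2),max(0,k-2)+len(w))).sum()/w.sum()+.5))
Q=plane(c,pts,.036)[:,:2]*1000; v=cv2.fitLine(Q.astype(np.float32),cv2.DIST_HUBER,0,.01,.01).ravel();print(np.degrees(np.arctan2(v[1],v[0])))
E
```

```text
[[313.0, 327.7], [314.0, 327.3], [315.0, 327.1], [316.0, 326.7], [317.0, 326.4], [318.0, 325.9], [319.0, 325.6], [320.0, 325.4], [321.0, 325.1], [322.0, 324.6], [323.0, 324.3], [324.0, 323.8], [325.0, 323.5], [326.0, 323.3], [327.0, 322.7], [328.0, 322.4], [329.0, 322.1], [330.0, 321.7], [331.0, 321.4], [332.0, 321.1], [333.0, 320.6]]
-7.6911902
-9.024931
```

Jar and holder edges differ by only 1.3°, and the position matches. I lower the jar into the well.

>>> {"method": "send_rows", "body": {"moves": [0, 0, -1.2, 0, 0, -1, -1, 0, 0, 0, 0, 0, -1.5, -1, 0, 0, 0, 0, 0, -1, -1, 0, 0, 0, 0, 0, -0.5, -1, 0, 0, 0, 0, 0, -0.5, -1, 0, 0, 0, 0, 0, -0.5, -1, 0, 0, 0, 0, 0, 0, -1]}}

```text
time_s: 15.7
position: [0.5099, -0.2523, 0.105]
tcp_rot: [[0.638, 0.77, -0.001], [0.77, -0.638, 0.001], [-0.0, -0.001, -1.0]]
force: [0.7, -0.0, -2.8]
opening: 0.615
```

>>> {"method": "send_rows", "body": {"moves": [0, 0, 0, 0, 0, -0.4, -1, 0, 0, 0, 0, 0, -0.4, -1, 0, 0, 0, 0, 0, -0.4, -1, 0, 0, 0, 0, 0, -0.2, -1, 0, 0, 0, 0, 0, -0.1, -1, 0, 0, 0, 0, 0, -0.1, -1, 0, 0, 0, 0, 0, 0, -1]}}

```text
time_s: 16.4
position: [0.5101, -0.2525, 0.0895]
tcp_rot: [[0.638, 0.77, -0.0], [0.77, -0.638, 0.0], [0.0, -0.0, -1.0]]
force: [0.2, -0.2, -2.8]
opening: 0.616
```

>>> {"method": "send_rows", "body": {"moves": [0, 0, 0, 0, 0, -0.1, -1, 0, 0, 0, 0, 0, -0.1, -1, 0, 0, 0, 0, 0, 0, -1]}}

```text
time_s: 16.7
position: [0.5106, -0.2528, 0.0885]
tcp_rot: [[0.638, 0.77, 0.001], [0.77, -0.638, -0.001], [0.0, 0.001, -1.0]]
force: [0.3, -0.5, 4.2]
opening: 0.614
```

The large jar is seated (TCP 0.0885, contact +7 N). I start unscrewing in small steps and watch the moment.

>>> {"method": "send_rows", "body": {"moves": [0, 0, 3, 0, 0, 0, -1, 0, 0, 3, 0, 0, 0, -1, 0, 0, 3, 0, 0, 0, -1, 0, 0, 3, 0, 0, 0, -1, 0, 0, 3, 0, 0, 0, -1]}}

```text
time_s: 17.2
position: [0.5109, -0.2532, 0.0886]
tcp_rot: [[0.417, 0.909, 0.002], [0.909, -0.417, -0.002], [-0.001, 0.003, -1.0]]
force: [-0.3, -0.7, 5.3]
opening: 0.617
```

```bash
python3 - <<'E'
from rig import *
from h import *
c=capture("side");im=c["pixels"][:,:,::-1];pickle.dump(c,open("side5.pkl","wb"))
cv2.imwrite(f"pics/side5.png",cv2.resize(im[230:370,250:390],None,fx=5,fy=5,interpolation=cv2.INTER_CUBIC))
s=read_state();print(s["position"],np.degrees(np.arctan2(s["tcp_rot"][1,1],s["tcp_rot"][0,1])),s["force"],s["moment"],s["opening"],s["time_s"])
E
```

```text
[ 0.51084135 -0.25328065  0.08863517] -24.511546831010293 [-0.88577499 -0.50901442  4.9159168 ] [-0.08790505  0.27162325 -0.10407632] 0.6091652223123892 17.25
```

View pics/side5.png

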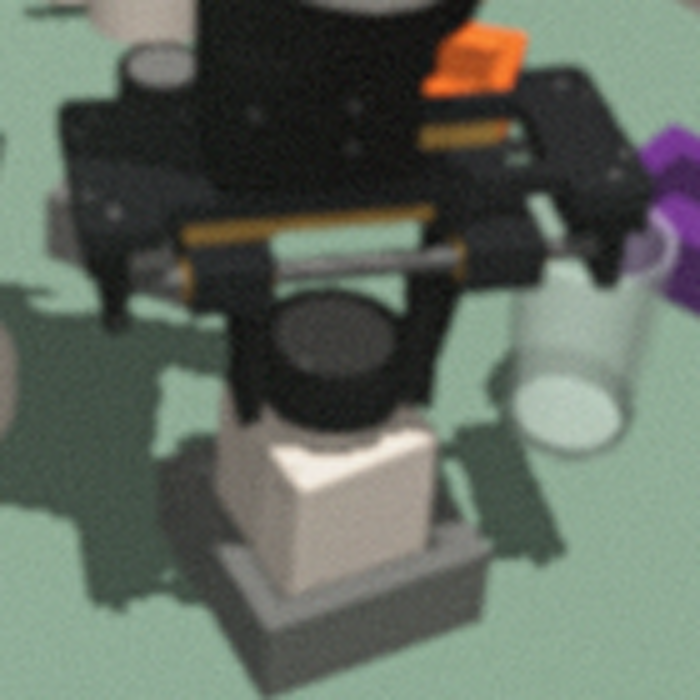

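>>> {"method": "send_rows", "body": {"moves": [0, 0, 3, 0, 0, 0, -1, 0, 0, 3, 0, 0, 0, -1]}}

```text
time_s: 17.45
position: [0.5108, -0.2534, 0.0887]
tcp_rot: [[0.32, 0.947, 0.002], [0.947, -0.32, -0.002], [-0.001, 0.003, -1.0]]
force: [-0.3, -0.0, 5.4]
opening: 0.61
```

```bash
cat > st.py <<'E'
from rig import *
import numpy as np
s=read_state();print(s["position"],np.degrees(np.arctan2(s["tcp_rot"][1,1],s["tcp_rot"][0,1])),s["force"],s["moment"],s["tau"],s["opening"],s["time_s"],s["joint_positions"][5])
E
python3 st.py
```

```text
[ 0.51083433 -0.25339916  0.08867363] -18.657117174567965 [-2.85434512e-01 -1.00226087e-03  5.37789592e+00] [-0.19100355  0.48187214 -0.33750942] [ 1.04320295e+00 -3.97496331e+01 -1.04405075e+01  1.43825468e-01
 -1.13817800e-01  1.55784551e-02] 0.610284334606229 17.45 -18.9311729803804
```

>>> {"method": "send_rows", "body": {"moves": [0, 0, 3, 0, 0, 0, -1, 0, 0, 3, 0, 0, 0, -1, 0, 0, 3, 0, 0, 0, -1, 0, 0, 3, 0, 0, 0, -1]}}

```text
time_s: 17.85
position: [0.511, -0.2536, 0.0889]
tcp_rot: [[0.116, 0.993, 0.002], [0.993, -0.116, -0.002], [-0.002, 0.003, -1.0]]
force: [-0.9, -0.9, 6.6]
opening: 0.615
```

```bash
python3 st.py
```

```text
[ 0.5109902  -0.25363409  0.08889514] -6.642758497672788 [-0.85305173 -0.92133457  6.63352912] [-0.23019198  0.39572226 -0.28785995] [  1.08556733 -39.142524   -10.21061003   0.20822328  -0.08234741
   0.04098136] 0.6147855817074344 17.85 -30.9378891556956
```

>>> {"method": "send_rows", "body": {"moves": [0, 0, 3, 0, 0, 0, -1, 0, 0, 3, 0, 0, 0, -1, 0, 0, 3, 0, 0, 0, -1, 0, 0, 3, 0, 0, 0, -1, 0, 0, 3, 0, 0, 0, -1]}}

```text
time_s: 18.35
position: [0.512, -0.254, 0.0907]
tcp_rot: [[-0.146, 0.989, 0.005], [0.989, 0.146, -0.004], [-0.004, 0.004, -1.0]]
force: [-2.4, 1.3, 17.5]
opening: 0.617
```

```bash
python3 st.py
```

```text
[ 0.51199889 -0.25403685  0.09066202] 8.40354235741975 [-2.41069018  1.31105922 17.49471342] [ 0.18385405  0.58218925 -0.07302279] [ -0.21379001 -30.92245102  -8.74195039   0.07923335  -0.81504744
   0.26161504] 0.6165319348243572 18.35 -45.975638407904434
```

The upward push rose to 17 N and the lid rose about 2 mm, so the threads are letting go near 48°. I finish to about 68° (advised 70, limit 85), then lift straight.

>>> {"method": "send_rows", "body": {"moves": [0, 0, 3, 0, 0, 0, -1, 0, 0, 3, 0, 0, 0, -1, 0, 0, 3, 0, 0, 0, -1, 0, 0, 3, 0, 0, 0, -1, 0, 0, 3, 0, 0, 0, -1, 0, 0, 3, 0, 0, 0, -1, 0, 0, 2, 0, 0, 0, -1, 0, 0, 0, 0, 0, 0, -1]}}

```text
time_s: 19.15
position: [0.512, -0.2538, 0.0906]
tcp_rot: [[-0.475, 0.88, 0.005], [0.88, 0.475, -0.004], [-0.006, 0.002, -1.0]]
force: [-1.7, 1.3, 16.2]
opening: 0.616
```

```bash
python3 st.py
```

```text
[ 0.51202609 -0.25381976  0.09064547] 28.344240548726436 [-1.70711143  1.34193267 16.16430284] [ 0.07863377  0.34212597 -0.06740633] [ -0.34127346 -34.15624738  -9.29281712   0.04639198  -0.44379786
  -0.1179527 ] 0.6158798265682365 19.15 -65.90159663100411
```

>>> {"method": "send_rows", "body": {"moves": [0, 0, 0, 0, 0, 0.1, -1, 0, 0, 0, 0, 0, 0.1, -1, 0, 0, 0, 0, 0, 0.1, -1, 0, 0, 0, 0, 0, 0.1, -1, 0, 0, 0, 0, 0, 0, -1]}}

```text
time_s: 19.65
position: [0.51, -0.2525, 0.0912]
tcp_rot: [[-0.475, 0.88, -0.0], [0.88, 0.475, 0.0], [0.0, -0.0, -1.0]]
force: [0.7, -0.8, 0.1]
opening: 0.616
```

```bash
python3 st.py
```

```text
[ 0.50999815 -0.25246088  0.09116306] 28.333729511994665 [ 0.67810705 -0.79829451  0.08391076] [-0.23366126 -0.08450002 -0.06441684] [ 2.60978071e-01 -4.27636850e+01 -1.09160087e+01  4.65755642e-02
  4.24954053e-01  4.49300045e-03] 0.6159659443705957 19.65 -65.90949382227156
```

>>> {"method": "send_rows", "body": {"moves": [0, 0, 0, 0, 0, 0.2, -1, 0, 0, 0, 0, 0, 0.2, -1, 0, 0, 0, 0, 0, 0.3, -1, 0, 0, 0, 0, 0, 0.3, -1, 0, 0, 0, 0, 0, 0.3, -1, 0, 0, 0, 0, 0, 0.3, -1, 0, 0, 0, 0, 0, 0.3, -1, 0, 0, 0, 0, 0, 0.3, -1, 0, 0, 0, 0, 0, 0.2, -1, 0, 0, 0, 0, 0, 0, -1, 0, 0, 0, 0, 0, 0, -1]}}

```text
time_s: 20.75
position: [0.5101, -0.2524, 0.1156]
tcp_rot: [[-0.475, 0.88, -0.0], [0.88, 0.475, 0.0], [0.0, -0.0, -1.0]]
force: [-0.2, 0.8, -0.6]
opening: 0.612
```

```bash
python3 st.py; python3 - <<'E'
from rig import *
from h import *
for n in("side","top"):
    c=capture(n);im=c["pixels"][:,:,::-1];pickle.dump(c,open(n+"6.pkl","wb"))
    cv2.imwrite(f"pics/{n}6.png",cv2.resize(im[200:360,225:410],None,fx=4,fy=3.75 ,interpolation=cv2.INTER_CUBIC) if n=="side" else im)
E
```

```text
[ 0.5100615  -0.25240512  0.11557776] 28.340536556884498 [-0.17034866  0.76985602 -0.5500147 ] [-0.04698055 -0.00314538 -0.06001435] [ 6.38321915e-03 -4.23312342e+01 -1.26895952e+01 -1.67892173e-03
  8.19697394e-02  2.74469386e-05] 0.6118229297695023 20.75 -65.91705244141444
```

View pics/side6.png

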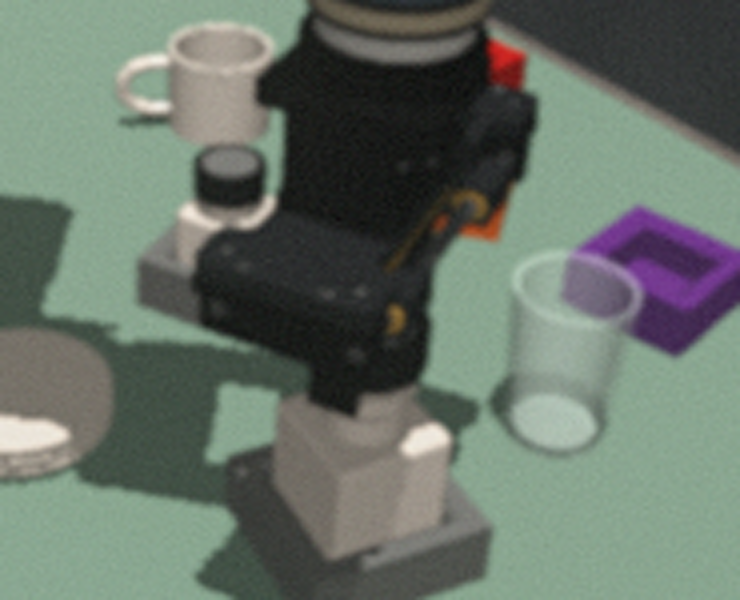

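View pics/top6.png

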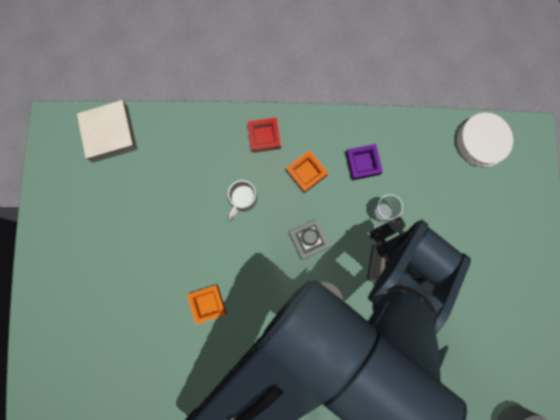

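```bash
python3 - <<'E'
from h import *
c=pickle.load(open("side6.pkl","rb"));im=cv2.resize(c["pixels"][230:370,250:390,::-1],None,fx=5,fy=5,interpolation=cv2.INTER_CUBIC)
def poly(q3,col):
    q=proj(c,q3)+[1.2,.3]; cv2.polylines(im,[np.round((q-[250,230]+.5)*5-.5).astype(int)],True,col,1)
def sq(a,z,col,yaw=-8.6):
    t=np.radians(yaw+45+90*np.arange(4));poly(np.c_[.5103+a/2**.5*np.cos(t),-.2525+a/2**.5*np.sin(t),np.full(4,z)],col)
def ci(r,z,col):
    t=np.linspace(0,6.28,40);poly(np.c_[.5103+r*np.cos(t),-.2525+r*np.sin(t),np.full(40,z)],col)
sq(.06,.084,(0,0,255));sq(.092,.036,(0,255,255));ci(.022,.11,(255,0,0));ci(.027,.123,(0,255,0));ci(.027,.145,(0,255,0))
cv2.imwrite("pics/side7.png",im)
E
```

```text
(no output)
```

View pics/side7.png

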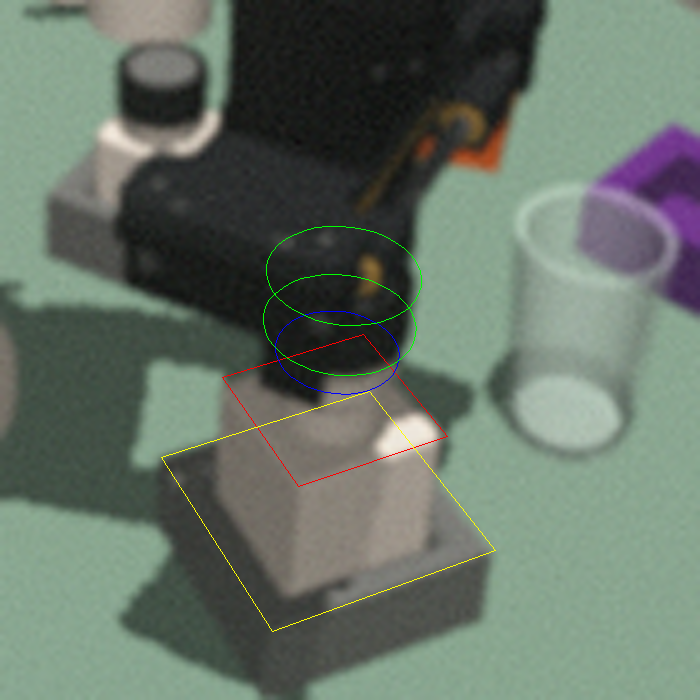

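The jar's body top matches the seated height (0.084 m). The lid's lower edge matches about 0.123 m, roughly 13 mm above the rim. Everything else looks in place, so I hand in.

```bash
python3 -c "
from rig import *
print(hand_in())"; python3 st.py
```

```text
the job is handed in; nothing more can be done
None
the job is handed in; nothing more can be done
```

The job is handed in at about 21 s of the 58 s allowed. `hand_in()` reports no verdict, so the results below are from my own checks.

- **Small jar:** I carried it by its lid into the grey small holder. It touched down at TCP 0.0724 m, about the height expected for a seated jar. The later pictures show it upright and shut.
- **Large jar:** It stands in the large holder. Touchdown was at TCP 0.0885 m, 8 mm above its height on the counter, which is what the well floor should give. After the lid came off, its body top still matched the seated height in the side view.
- **Large lid:** I turned it 68° anticlockwise. The threads let go somewhere between 33° and 48°, shown by a push of about 17 N and a rise of about 2 mm. I then lifted it straight, and it is held level about 13 mm above the rim, with the lift force near zero.
- **Other crockery:** The mug and tumbler look unmoved in the last pictures. The arm partly hid the saucers in them.

**Loose ends:**
- **Grip:** The interface fixes the grip at half the maximum, apparently about 30 N, against the 40 N advised. I saw no sign of slip, but the lid is uniformly black, so its rotation could not be confirmed in the images.
- **Camera offset:** The side and top views disagreed by about 1–2 mm, within the stated calibration.
- **Last state read:** A reading after hand-in was refused, so nothing was checked after that point.

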